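Slide the cup warmer up to full

ROBOT

A 7-joint arm with a two-finger parallel gripper is mounted at the origin on the work surface. World frame = base frame: x ahead of the robot, y to its left, z up, the work surface at z = 0. Lengths are in mm, angles in rad, forces in N, time in s.
With the tool pointing down it reaches from about 400 to 900 mm from the base axis. Payload 5.6 kg.
Tool frame: the origin (TCP) lies on the front face of the gripper's body, between the roots of the fingers; the fingertips stand 88 mm ahead of it and the grasp point (between the pads) lies 69 mm ahead of it; z points along the fingers, y is the direction in which the jaws open and shut (so a half turn about z gives the same grasp; the last joint's range is limited). The gripper opens to 92 mm and grips with 3 to 60 N. Pads are 20 mm wide; open, the fingers measure 128 mm over their backs; the gripper's body (75 mm by 189 mm) begins 69 mm behind the grasp point.
Start: joints at [1.271, 0.468, -0.012, 1.603, 0.006, 1.071, -0.056], TCP at [165.051, -628.7, 302.692] pointing down, gripper open.
Joint ranges: [-2.53, 2.53], [-0.31, 2.02], [-1.57, 1.55], [0.28, 2.44], [-1.29, 4.43], [0.15, 1.84], [-2.92, 2.92]. Speed limits (rad/s): [2.57, 2.57, 3.14, 3.14, 3.14, 3.14, 3.14].

INTERFACE

Orientations are given as a unit quaternion [w, x, y, z].
In Python, from plant import bot gives the robot as it stands.
- The arm moves only by the tool servo_tool, never from a script. Its argument "plan" is a list of rows, each a list of 5 numbers: the closure, from 0 (fully open) to 1 (shut), then the shift along the world's x, y, z scaled (see below), then the turn about the world's z scaled (see below). A call has 1 to 20 rows; each row shifts and turns the commanded pose from where the row before left it; what a row does not reach is not made up. The controller multiplies each number of a shift by 3 cm and each number of a turn by 6 degrees. A row lasts 1/12 s, in which the tool goes at most 41.7 mm and 7.16 degrees, less where a joint would pass 70% of its speed; a pose out of reach is approached as far as the arm can. A call with a number of a shift or a turn outside -1 to 1 is refused whole. A call with a gripper value outside its range is refused whole. The fingers move at their own pace and stop on an object; "newtons" is the grip in N (left out, the last holds). Time passes only in rows, so rows that do not move let the fingers close. It gives the time, the measured TCP pose, the force and the opening at its end, in the units of the state.
- bot.get_obs(): the state, without advancing time (a new reading comes with each control period).
- bot.snapshot(name): name is "scene" or "side" or "wrist"; returns the picture (420x560x3 uint8, red, green, blue); there is no depth.
- bot.camera_model(name): a dict with "K" (3x3 intrinsics, pixels), "origin" and "orientation" of the camera in the world; the wrist camera has in their place "T_tool_cam" (4x4, takes a point from camera to tool coordinates, whose origin is the TCP and whose axes are the flange's). Camera axes: x right, y down, z forward; pixel columns grow to the right and rows downward; lengths in mm; the calibration is good to about 2 mm. A picture is of the moment at which its call begins: read the wrist's pose just before it. camera_model takes no time and is no camera call.
- bot.job_done(): hands the job in, once; it reports no verdict.
Trained networks look in the newest picture that a camera, given by its name, has taken for a name from the list of things; names that differ only in an ending like _2 or _b are one class to them, and where a whole thing is asked for, a point or a joint stands for the part that bears it (a point fixed in the world has none). Each returns a list of dicts, best first, with "confidence" (0 to 1); they miss things now and then, are a little off and sometimes report something else, mostly with a low value. They report only what shows in the picture. A call takes as long as a camera call.
- bot.find_in(camera, target): "rect" ([left, top, right, bottom] in pixels, round what is visible of it).
- bot.cut_out(camera, target): "region" (420x560 bool, what is visible of it) and "rect" ([left, top, right, bottom] in pixels, round what is visible of it).
The state is a dict: "time_s": time; "joint_pos": joint angles; "joint_velocities": joint speeds; "joint_torque": joint torques, N m; "ee_pos": TCP position; "ee_rot": TCP orientation; "force": force on the tool from outside, world axes, zero at the start; "moment": the same for the moment, N m; "gripper_width": finger opening in mm.
Only numpy, scipy, OpenCV 4.12 (cv2) and the standard library are available. Lean on these libraries where they do the work, as an engineer would, in place of code of your own. Each camera call takes 0.05 s, during which the arm holds its last target.

TASK

Turn the cup warmer up to full: touch the smallest dot on its curved control bar with the fingertips and slide along the curve, over every dot in turn, to the big orange one, with the bar lightly pressed down at each dot but never as far as its stop. Finish with the fingertips still resting on the orange dot, holding the bar lightly pressed. Grasp nothing, and leave the tumbler and all the other things on the counter where they stand.

Things in the scene. Friction and masses are not known exactly. Their poses are not given: they have to be found in the camera images.
- warmer: Round cup warmer, a white-topped steel disc 320 mm across and 40 mm high, level and fixed to the counter; origin at the centre of its underside, z up. The curved control bar on it covers 160 degrees, its centreline 110 mm from the warmer's vertical axis, and is centred on the warmer's own -x direction. Place and yaw differ every time.
- bar (a joint): How far the curved control bar is pressed down, in m: 0 at rest, hard stop at 0.010. Sprung: 0.5 N to start, then 0.7 N per mm, 7 N at the stop; it goes down level wherever pressed and rises when let go. Half way, 4 to 5 mm, is a good depth. The bar is a level, dark blue arc, 24 mm wide, 8 mm thick; at rest its flat top is 52 mm above the counter, 12 mm above the warmer's white top.
- tumbler: Black ceramic tumbler, 76 mm across and 68 mm high, standing on the middle of the warmer (within about 20 mm of its axis); origin at the centre of its underside. Leave it where it is.
- canister: Clear acrylic canister with wooden lid and knob, 94 mm across, 141 mm high; origin at centre of underside. Bystander.
- tamper: Copper-toned steel tamper standing upright, 58 mm across, 85 mm high; origin at centre of underside. Bystander.
- jug: Steel milk jug with a handle, 80 mm across, 95 mm high; origin at centre of underside. Bystander.
- scoop: Blue plastic scoop lying on the counter, about 135 mm long, 28 mm high; origin at the underside, middle of its length. Bystander.
- teaspoon: Small steel spoon with a wooden handle, 140 mm long, lying on the counter; origin on its underside. Bystander.
- syrup: Amber syrup bottle, 60 mm across, 160 mm high; origin at centre of underside. Bystander.
- mark0 (a point): Centre of mark 0 on the bar's top surface: white dot 5 mm across (the first, lowest power). Marks lie 18 degrees (34.5 mm) apart; from above with the bar nearest you, mark 0 is at the right end, mark 8 at the left (clockwise about the warmer's axis). All move down with the bar. A mark counts when the point midway between the two fingertips is within about 14 mm of it horizontally and the bar is down 1 mm or more: best with fingers shut, pointing down.
- mark1 (a point): Centre of mark 1 on the bar's top surface: white dot 6 mm across. 
- mark2 (a point): Centre of mark 2 on the bar's top surface: white dot 7 mm across. 
- mark3 (a point): Centre of mark 3 on the bar's top surface: white dot 8 mm across. 
- mark4 (a point): Centre of mark 4 on the bar's top surface: white dot 9 mm across. 
- mark5 (a point): Centre of mark 5 on the bar's top surface: white dot 10 mm across. 
- mark6 (a point): Centre of mark 6 on the bar's top surface: white dot 11 mm across. 
- mark7 (a point): Centre of mark 7 on the bar's top surface: white dot 12 mm across. 
- mark8 (a point): Centre of mark 8 on the bar's top surface: 19 mm orange dot (the last, full power). 

How it is judged:
By the outcome, as a careful person would: the job done as asked, in the order asked, and still so for the second after the job is handed in, while the arm keeps its last pose, push and grip.
It also fails if it takes over 54 s, if anything falls off the work surface, if the arm or the gripper's body presses on something with over 40 N, if the wrist force passes 120 N, or if a joint passes its speed limit or range.

## Working session

There is one attempt and no reset: what is moved stays moved. The work goes in short steps, Python scripts to look and compute and a tool call to move; the robot and the scene stay as the last step left them, time stands still between calls to the robot, and variables do not carry over. Pictures are saved under pics/ and viewed, and the job is handed in when it is done.

Besides the shell and the picture viewer there is one more tool, called by a JSON object that holds its "fn" and its "kwargs", one argument or row to a line. servo_tool: Moves the arm, as the interface text tells. Its arguments: {"type":"object","properties":{"plan":{"type":"array","items":{"type":"array","items":{"type":"number","minimum":-1,"maximum":1}}},"newtons":{"type":"number"}},"required":["plan"]}

```bash
mkdir -p pics; ls; python3 - <<'E'
from plant import bot
import cv2
o=bot.get_obs();print({k:o[k] for k in ('time_s','ee_pos','ee_rot','force','gripper_width')})
for n in ("scene","side","wrist"):
    im=bot.snapshot(n);cv2.imwrite(f"pics/{n}0.png",im[:,:,::-1])
    print(n,bot.camera_model(n))
E
```

```text
pics
{'time_s': 0.0, 'ee_pos': array([ 164.89174039, -628.29607614,  301.74576164]), 'ee_rot': array([-8.63394189e-04,  9.91775584e-01,  1.27985992e-01, -1.77743664e-04]), 'force': array([-1.08199302, -0.25855393,  0.52270905]), 'gripper_width': 91.65793923747654}
scene {'K': array([[381.55869862,   0.        , 274.25861538],
       [  0.        , 381.55869862, 211.10028146],
       [  0.        ,   0.        ,   1.        ]]), 'origin': array([1080.07987053, -230.68890146, 1087.64624344]), 'orientation': array([-0.22082414,  0.81153121,  0.52136898, -0.14431972])}
side {'K': array([[394.70318801,   0.        , 277.51250134],
       [  0.        , 394.70318801, 208.52882941],
       [  0.        ,   0.        ,   1.        ]]), 'origin': array([ 438.44919184, -792.72342658,  599.23878867]), 'orientation': array([-0.46670124,  0.88200072, -0.05541551,  0.0345515 ])}
wrist {'K': array([[290.1523333 ,   0.        , 280.03618454],
       [  0.        , 290.1523333 , 205.02611879],
       [  0.        ,   0.        ,   1.        ]]), 'T_tool_cam': array([[-2.96624200e-04, -9.70840647e-01, -2.39725574e-01,
         6.76144241e+01],
       [ 9.99999450e-01, -4.68812173e-05, -1.04748877e-03,
        -3.28321718e-01],
       [ 1.00570605e-03, -2.39725753e-01,  9.70840127e-01,
        -8.30168290e+01],
       [ 0.00000000e+00,  0.00000000e+00,  0.00000000e+00,
         1.00000000e+00]])}
```

View pics/scene0.png

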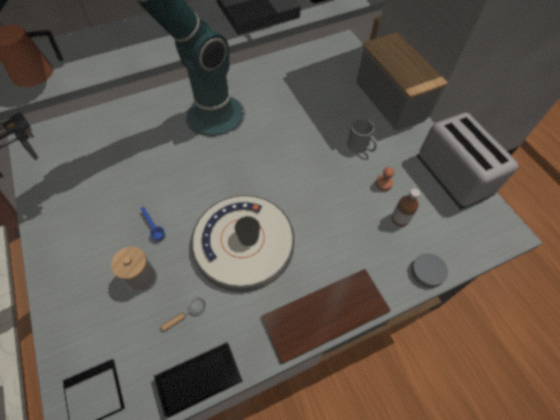

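View pics/side0.png

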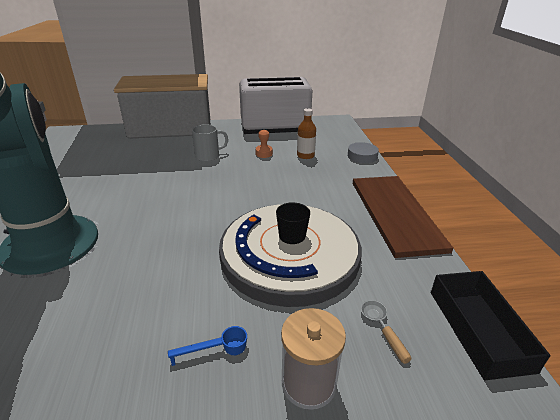

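View pics/wrist0.png

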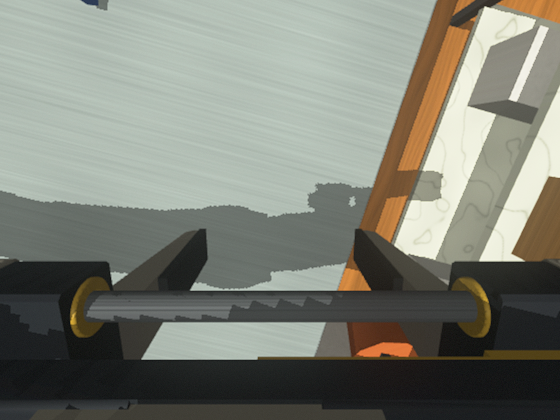

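The scene picture shows the warmer round (243,240), with the orange dot at about (257,207) and the bar's other end at about (210,257). The side picture has the orange dot at (253,219) and the other end at (315,270). Next I'll fit the warmer's pose.

```bash
cat > h.py <<'E'
import numpy as np,cv2
from scipy.spatial.transform import Rotation as R
def q(v): return R.from_quat([v[1],v[2],v[3],v[0]])
def proj(m,P):
    c=q(m['orientation']).inv().apply(np.atleast_2d(P)-m['origin']); u=c@m['K'].T
    return u[:,:2]/u[:,2:]
def back(m,uv,z):
    d=q(m['orientation']).apply(np.linalg.inv(m['K'])@np.array([uv[0],uv[1],1.])); return m['origin']+d*(z-m['origin'][2])/d[2]
def marks(cx,cy,yaw,z=52):
    a=yaw+np.pi+np.radians(72-18*np.arange(9)); return np.c_[cx+110*np.cos(a),cy+110*np.sin(a),np.full(9,z)]
E
python3 - <<'E'
from plant import bot
from h import *
for n in ("scene","side"):
    m=bot.camera_model(n)
    for t in ("warmer","tumbler","mark0","mark4","mark8","bar"):
        f=bot.find_in(n,t)
        for d in f[:1]:
            r=d['rect'];c=((r[0]+r[2])/2,(r[1]+r[3])/2)
            print(n,t,np.round(r,1),d['confidence'],np.round(back(m,c,52 if t[0] in'mb' else 40),0))
    im=cv2.imread(f'pics/{n}0.png'); x,y,w,h=(185,190,115,105) if n=='scene' else (215,190,150,120)
    cv2.imwrite(f'pics/{n}_z.png',cv2.resize(im[y:y+h,x:x+w],None,fx=5,fy=5,interpolation=cv2.INTER_CUBIC))
    hsv=cv2.cvtColor(im,cv2.COLOR_BGR2HSV).astype(int)
    blue=((hsv[...,0]>105)&(hsv[...,0]<130)&(hsv[...,1]>110)).astype(np.uint8)
    blue[:y]=0;blue[y+h:]=0;blue[:,:x]=0;blue[:,x+w:]=0
    cl=cv2.morphologyEx(blue,cv2.MORPH_CLOSE,np.ones((5,5)))
    g=cv2.cvtColor(im,cv2.COLOR_BGR2GRAY)
    print(n,blue.sum())
E
```

```text
scene warmer [194.3 195.5 293.8 291.4] 0.75 [ 580. -108.   40.]
scene tumbler [238.  215.1 261.9 246.9] 0.61 [549. -76.  40.]
scene mark0 [199.6 200.3 261.5 260.6] 0.64 [ 528. -131.   52.]
scene mark4 [199.6 200.3 261.5 260.6] 0.64 [ 528. -131.   52.]
scene mark8 [199.6 200.3 261.5 260.6] 0.64 [ 528. -131.   52.]
scene bar [202.9 201.1 260.3 260.6] 0.84 [ 531. -128.   52.]
scene 0
side warmer [218.8 208.8 361.8 306.6] 0.76 [ 553. -165.   40.]
side tumbler [277.2 201.7 307.6 241.2] 0.84 [579. -36.  40.]
side mark0 [236.5 215.1 316.9 276.7] 0.93 [ 528. -137.   52.]
side mark4 [236.5 215.1 316.9 276.7] 0.93 [ 528. -137.   52.]
side mark8 [236.5 215.1 316.9 276.7] 0.93 [ 528. -137.   52.]
side bar [236.6 217.1 316.7 278.4] 0.57 [ 527. -144.   52.]
side 1163
```

View pics/scene_z.png

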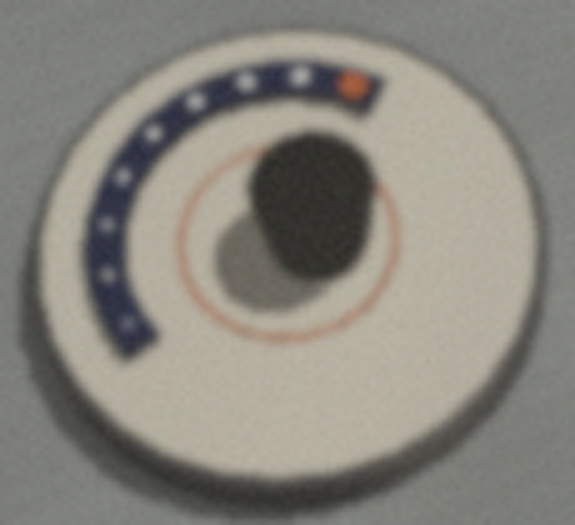

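View pics/side_z.png

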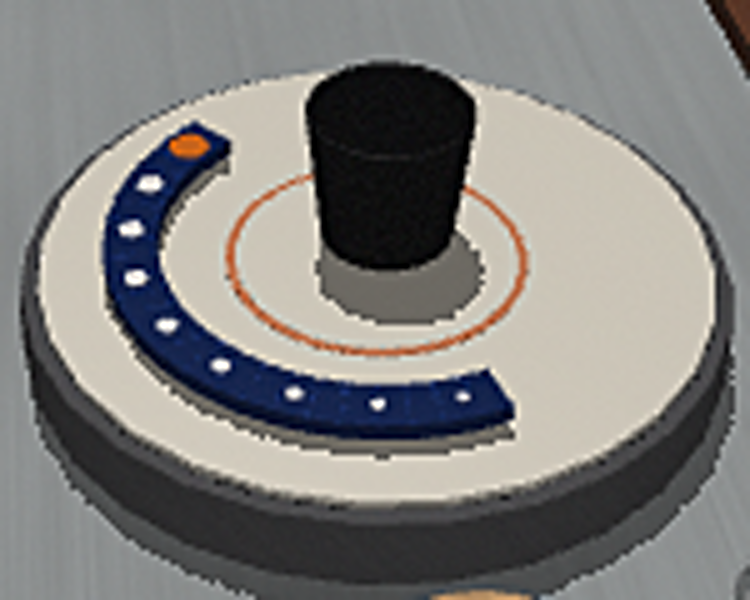

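The zooms show all nine dots. In the scene crop they run from (128,324) to the orange one at (353,86), and in the side crop from (463,397) to (189,146). I'll fit the pose to these.

```bash
python3 - <<'E'
from plant import bot
from h import *
from scipy.optimize import least_squares
s=np.array([(128,324),(109,275),(108,224),(123,177),(154,133),(196,102),(247,82),(300,76),(353,86)])/5-.4+[185,190]
d=np.array([(463,397),(378,404),(294,393),(221,365),(167,325),(135,277),(131,229),(150,184),(189,146)])/5-.4+[215,190]
ms,md=bot.camera_model('scene'),bot.camera_model('side')
def fit(fs):
    r=least_squares(lambda p:np.concatenate([(proj(m,marks(*p))-u).ravel() for m,u in fs]),[580,-110,0.5])
    print(np.round(r.x,3),'rms px',np.sqrt(np.mean(r.fun**2)));return r.x
for y0 in (0,):
    fit([(ms,s)]);fit([(md,d)]);p=fit([(ms,s),(md,d)])
M=marks(*p);print(np.round(M,1),np.round(np.hypot(M[:,0],M[:,1])))
for m,r in ((ms,(238,215.1,261.9,246.9)),(md,(277.2,201.7,307.6,241.2))):
    print(back(m,((r[0]+r[2])/2,r[3]),40))
o=bot.get_obs();print(o['time_s'],o['joint_pos'])
E
```

```text
[ 5.59421e+02 -1.05552e+02  4.78000e-01] rms px 0.1258151438874795
[ 5.61464e+02 -1.07951e+02  4.77000e-01] rms px 0.08639981605683944
[ 5.60974e+02 -1.06759e+02  4.78000e-01] rms px 0.3707938482805126
[[ 578.9 -215.3   52. ]
 [ 544.5 -215.5   52. ]
 [ 511.7 -205.1   52. ]
 [ 483.7 -185.    52. ]
 [ 463.3 -157.3   52. ]
 [ 452.4 -124.7   52. ]
 [ 452.2  -90.2   52. ]
 [ 462.7  -57.4   52. ]
 [ 482.7  -29.5   52. ]] [618. 586. 551. 518. 489. 469. 461. 466. 484.]
[598.52898782 -96.5653895   40.        ]
[ 566.82920763 -110.81439711   40.        ]
0.75 [ 1.27102833  0.46743756 -0.01160287  1.60268247  0.00597407  1.07141629
 -0.0563475 ]
```

The fit is consistent between the two cameras, to within about 2 mm. Before I go low near mark 0, I'll check where the canister is, since it is 141 mm tall. The high move is clear of it.

```bash
python3 - <<'E'
from plant import bot
from h import *
for n in ("scene","side"):
    m=bot.camera_model(n)
    f=bot.find_in(n,"canister")
    for d in f[:1]: print(n,d)
m=bot.camera_model('side');print(back(m,(313,333),120),back(m,(313,328),141))
m=bot.camera_model('scene');print(back(m,(128,260),141),back(m,(129,264),120))
E
```

```text
side {'rect': [282.1, 308.5, 347.9, 408.5], 'confidence': 0.9}
[ 544.06956216 -424.42701346  120.        ] [ 541.21378309 -432.02573532  141.        ]
[ 544.37317977 -422.02703186  141.        ] [ 545.30448308 -426.58003832  120.        ]
```

{"fn": "servo_tool", "kwargs": {
  "plan": [
    [1,0.69,0.69,0,0],
    [1,0.69,0.69,0,0],
    [1,0.69,0.69,0,0],
    [1,0.69,0.69,0,0],
    [1,0.69,0.69,0,0],
    [1,0.69,0.69,0,0],
    [1,0.69,0.69,0,0],
    [1,0.69,0.69,0,0],
    [1,0.69,0.69,0,0],
    [1,0.69,0.69,0,0],
    [1,0.69,0.69,0,0],
    [1,0.69,0.69,0,0],
    [1,0.69,0.69,0,0],
    [1,0.69,0.69,0,0],
    [1,0.69,0.69,0,0],
    [1,0.69,0.69,0,0],
    [1,0.69,0.69,0,0],
    [1,0.69,0.69,0,0],
    [1,0.69,0.69,0,0],
    [1,0.69,0.69,0,0]
  ],
  "newtons": 10
}}

```text
time_s: 2.52
ee_pos: [579.9, -213.7, 302.9]
ee_rot: [0.0, 0.992, 0.128, 0.0]
force: [-0.0, -0.7, 0.5]
gripper_width: 0.6
```

{"fn": "servo_tool", "kwargs": {
  "plan": [
    [1,0,0,-0.65,0],
    [1,0,0,-0.65,0],
    [1,0,0,-0.65,0],
    [1,0,0,-0.65,0],
    [1,0,0,-0.65,0],
    [1,0,0,-0.65,0],
    [1,0,0,-0.65,0],
    [1,0,0,-0.65,0],
    [1,0,0,0,0],
    [1,0,0,0,0]
  ]
}}

```text
time_s: 3.35
ee_pos: [578.6, -214.6, 146.0]
ee_rot: [-0.0, 0.992, 0.128, -0.001]
force: [-0.6, -0.3, 1.0]
gripper_width: 0.7
```

```bash
python3 - <<'E'
from plant import bot
from h import *
for i in range(3):
    n=("scene","side","wrist")[i]
    o=bot.get_obs();print(np.round(o['ee_pos'],1),np.round(o['force'],2))
    im=bot.snapshot(n)[:,:,::-1]
    if n!='wrist':
        x,y,w,h=(185,170,115,125) if n=='scene' else (215,140,150,160)
        im=cv2.resize(im[y:y+h,x:x+w],None,fx=4,fy=4,interpolation=cv2.INTER_CUBIC)
    cv2.imwrite(f'pics/{n}1.png',im)
E
```

```text
[ 578.6 -214.6  146. ] [-0.63 -0.3   0.98]
[ 579.4 -214.8  147.2] [ 0.15 -0.7   0.17]
[ 579.8 -214.9  147.9] [ 0.76  0.27 -0.99]
```

View pics/side1.png

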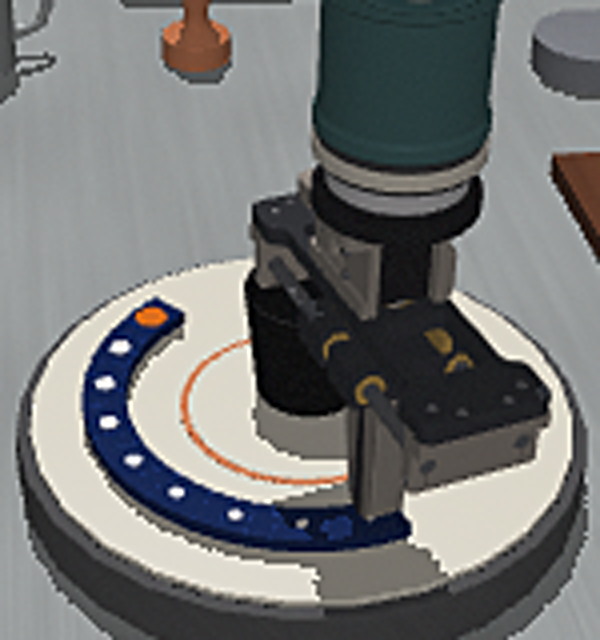

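View pics/wrist1.png

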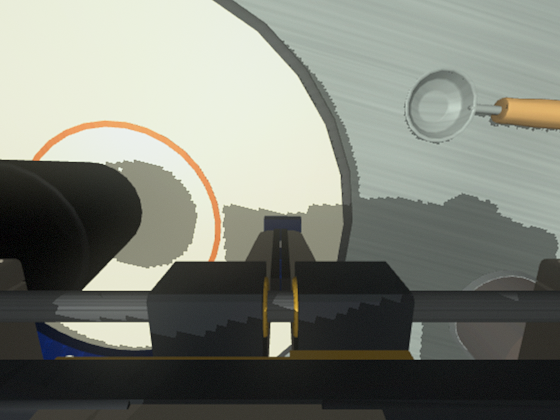

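The side picture shows the shut fingertips above the bar's end, at mark 0. Both cameras and the body clearance agree, so I'll lower onto it in small steps and read the force.

{"fn": "servo_tool", "kwargs": {
  "plan": [
    [1,0,0,-0.1,0],
    [1,0,0,-0.1,0],
    [1,0,0,-0.05,0],
    [1,0,0,-0.05,0],
    [1,0,0,-0.05,0],
    [1,0,0,0,0],
    [1,0,0,0,0]
  ]
}}

```text
time_s: 4.08
ee_pos: [579.3, -214.8, 136.5]
ee_rot: [0.0, 0.992, 0.128, 0.0]
force: [0.6, -0.1, 3.4]
gripper_width: 0.2
```

```bash
cat > avg.py <<'E'
from plant import bot
from h import *
import sys
F=[];P=[]
for i in range(int(sys.argv[1])):
    im=bot.snapshot('side');o=bot.get_obs();F.append(o['force']);P.append(o['ee_pos'])
n=len(F)**.5
print(o['time_s'],'F',np.round(np.mean(F,0),2),'se',np.round(np.std(F,0)/n,2),'P',np.round(np.mean(P,0),2),'se',np.round(np.std(P,0)/n,2))
cv2.imwrite('pics/'+sys.argv[2]+'.png',cv2.resize(im[140:300,215:365,::-1],None,fx=4,fy=4,interpolation=cv2.INTER_CUBIC))
E
python3 avg.py 20 s2
```

```text
5.0833 F [ 0.71 -1.02  3.52] se [0.18 0.14 0.1 ] P [ 579.29 -214.85  136.37] se [0.   0.   0.02]
```

The force of 3.5 N means the bar is about 4.3 mm down, and the height gives 3.6 mm, so the depth is good. Now I'll slide over marks 1 to 3.

{"fn": "servo_tool", "kwargs": {
  "plan": [
    [1,-0.19,0,0,0],
    [1,-0.19,0,0,0],
    [1,-0.19,0,0,0],
    [1,-0.19,0,0,0],
    [1,-0.19,0,0,0],
    [1,-0.19,0,0,0],
    [1,-0.18,0.06,0,0],
    [1,-0.18,0.06,0,0],
    [1,-0.18,0.06,0,0],
    [1,-0.18,0.06,0,0],
    [1,-0.18,0.06,0,0],
    [1,-0.18,0.06,0,0],
    [1,-0.16,0.11,0,0],
    [1,-0.16,0.11,0,0],
    [1,-0.16,0.11,0,0],
    [1,-0.16,0.11,0,0],
    [1,-0.16,0.11,0,0],
    [1,-0.16,0.11,0,0],
    [1,0,0,0,0]
  ]
}}

```text
time_s: 6.67
ee_pos: [482.3, -183.1, 136.0]
ee_rot: [-0.001, 0.992, 0.128, -0.001]
force: [0.2, -0.1, 3.2]
gripper_width: 0.5
```

```bash
python3 avg.py 10 s3
```

```text
7.1667 F [-1.56  1.66  3.76] se [0.21 0.13 0.12] P [ 482.81 -183.52  135.79] se [0.11 0.11 0.03]
```

View pics/s3.png

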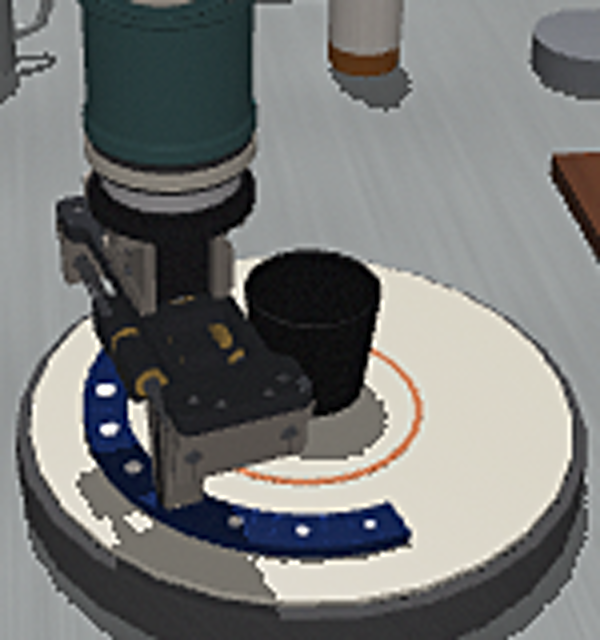

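The fingertips are on mark 3, within 2 mm of the fit, at 3.8 N, and the tumbler hasn't moved. I'll go on to mark 6.

{"fn": "servo_tool", "kwargs": {
  "plan": [
    [1,-0.11,0.14,0,0],
    [1,-0.11,0.14,0,0],
    [1,-0.11,0.15,0,0],
    [1,-0.11,0.15,0,0],
    [1,-0.11,0.15,0,0],
    [1,-0.11,0.15,0,0],
    [1,-0.06,0.18,0,0],
    [1,-0.06,0.18,0,0],
    [1,-0.06,0.18,0,0],
    [1,-0.06,0.18,0,0],
    [1,-0.06,0.18,0,0],
    [1,-0.06,0.18,0,0],
    [1,0,0.19,0,0],
    [1,0,0.19,0,0],
    [1,0,0.19,0,0],
    [1,0,0.19,0,0],
    [1,0,0.19,0,0],
    [1,0,0.19,0,0],
    [1,0,0,0,0]
  ]
}}

```text
time_s: 8.75
ee_pos: [453.0, -89.5, 136.2]
ee_rot: [-0.0, 0.992, 0.129, -0.0]
force: [-0.0, 2.2, 4.3]
gripper_width: 0.4
```

```bash
python3 avg.py 10 s4
```

```text
9.25 F [-0.01  2.42  3.68] se [0.15 0.2  0.15] P [453.02 -90.43 136.13] se [0.   0.17 0.01]
```

View pics/s4.png

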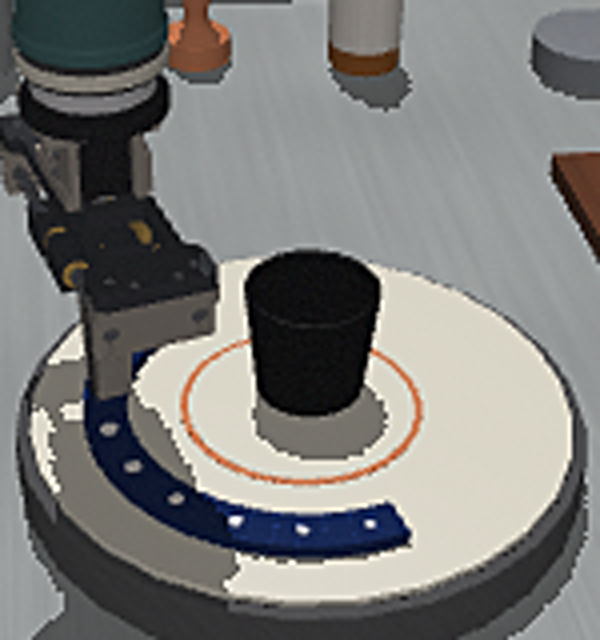

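The fingertips are on mark 6, right on the fit, at 3.7 N. Marks 7 and 8 come next.

{"fn": "servo_tool", "kwargs": {
  "plan": [
    [1,0.06,0.18,0,0],
    [1,0.06,0.18,0,0],
    [1,0.06,0.18,0,0],
    [1,0.06,0.18,0,0],
    [1,0.06,0.18,0,0],
    [1,0.06,0.18,0,0],
    [1,0.11,0.16,0,0],
    [1,0.11,0.16,0,0],
    [1,0.11,0.16,0,0],
    [1,0.11,0.15,0,0],
    [1,0.11,0.15,0,0],
    [1,0.11,0.15,0,0],
    [1,0,0,0,0]
  ]
}}

```text
time_s: 10.33
ee_pos: [484.5, -29.5, 136.3]
ee_rot: [-0.0, 0.992, 0.129, 0.001]
force: [-0.1, 1.3, 2.9]
gripper_width: 0.4
```

```bash
python3 avg.py 20 s5
```

```text
11.3333 F [1.29 1.99 3.42] se [0.17 0.11 0.11] P [484.01 -30.49 136.33] se [0.05 0.1  0.01]
```

View pics/s5.png

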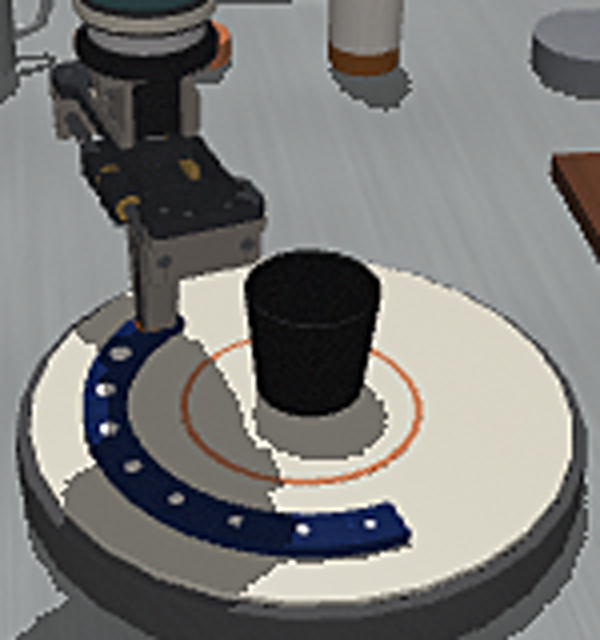

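The fingertips rest on the orange dot, within 2 mm of the fit, and hold a steady 3.4 N. The tumbler hasn't moved, so I'm handing in.

```bash
python3 -c "
from plant import bot
print(bot.job_done())"
```

```text
the job is handed in; nothing more can be done
None
```

The shut fingertips pressed down on mark 0, slid along the curve over every dot to the orange one, and are still resting there. I handed the job in at about 11.3 s; no verdict was reported.

- **Depth:** I stopped to measure at marks 0, 3, 6 and 8. The upward force was 3.4 to 3.8 N, which means the bar was about 4 to 4.7 mm down. Tool height gave slightly less or about the same (3.6 to 4.2 mm), within the calibration error. I took no readings at marks 1, 2, 4, 5 and 7, but kept the same commanded height throughout.
- **Position:** The tool was within about 2 mm of the fitted mark at each stop. At the orange dot it read (484, -30.5) mm against a fitted (482.7, -29.5).
- **Other things:** In the side pictures the tumbler stayed in place through the slide. Nothing was grasped. The last pictures were cropped to the warmer, so I did not look at most of the other things on the counter again.
- **Disagreement:** The two cameras put the warmer's centre about 2 to 3 mm apart, so I used the combined fit. A sideways force of about 2.4 N also remained at the end, probably friction from the slide.

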